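Swing an optical rail about its post into line

ROBOT

A 6-joint arm with a two-finger parallel gripper is mounted at the origin on the work surface. World frame = base frame: x ahead of the robot, y to its left, z up, the work surface at z = 0. Lengths are in m, angles in rad, forces in N, time in s.
With the tool pointing down it reaches from about 0.35 to 0.875 m from the base axis. Payload 4.2 kg.
Tool frame: the origin (TCP) lies at the very end of the fingers, on their centre line; the grasp point (between the pads) lies 19 mm behind it (env.grip_point_offset is the distance from the TCP to the grasp point, in m); z points along the fingers, y is the line along which they close (so a half turn about z gives the same grasp; the last joint's range is limited). The gripper opens to 87 mm and grips with 3 to 60 N. Pads are 19 mm wide; open, the fingers measure 117 mm over their backs; the gripper's body (75 mm by 190 mm) begins 51 mm behind the grasp point.
Start: joints at [1.44, 0.385, 0.008, 0, -1.194, -0.259], TCP at [0.237, 0.578, 0.223] pointing down, gripper open.
Joint ranges: [-3.14, 3.14], [-1.21, 2.06], [-1.07, 1.41], [-3.16, 2.05], [-2.99, -0.16], [-3.1, 3.1]. Speed limits (rad/s): [2.79, 2.79, 3.14, 3.14, 3.14, 3.14].

INTERFACE

Orientations are given as [roll, pitch, yaw] about the fixed x, y, z axes, in that order (R = Rz(yaw) Ry(pitch) Rx(roll)).
In Python, from plant import env gives the robot as it stands.
- The arm moves only by the shell command python3 -m pendant 'ROWS'. ROWS is JSON, a list of rows, each an object of numbers: "x", "y", "z": the shift along the tool's x, y, z in m; "rx", "ry", "rz": the turn, a rotation vector about the tool's x, y, z in degrees; "fingers": the closure in counts, from 0 (fully open) to 255 (shut). A call has 1 to 12 rows; each row is the pose to reach, as a shift and turn from the pose commanded when the call began, along the tool's axes at that moment; what a row does not reach only later rows make up. A row lasts 1/8 s, in which the tool goes at most 62.5 mm and 10.7 degrees, less where a joint would pass 70% of its speed; a pose out of reach is approached as far as the arm can. A call with a gripper value outside its range is refused whole. The fingers move at their own pace and stop on an object; the grip force is fixed at half the most. Time passes only in rows, so rows that repeat a pose let the fingers close. It gives the time, the measured TCP pose, the force, the opening and the grip force at its end, in the units of the state.
- env.observe(): the state, without advancing time (a new reading comes with each control period).
- env.get_image(name): name is "scene" or "side" or "wrist"; returns the picture (480x640x3 uint8, red, green, blue); there is no depth.
- env.get_calibration(name): a dict with "fx", "fy", "cx", "cy" (pixels), "distortion" ([k1, k2, p1, p2, k3] as OpenCV has them; the pictures are not rectified), "world_from_camera" (4x4, takes a point from camera to world coordinates); the wrist camera has in their place "mount" (4x4, takes a point from camera to tool coordinates, whose origin is the TCP and whose axes are the flange's). Camera axes: x right, y down, z forward; pixel columns grow to the right and rows downward; lengths in m; the calibration is good to about 2 mm. A picture is of the moment at which its call begins: read the wrist's pose just before it. get_calibration takes no time and is no camera call.
- env.job_done(): hands the job in; it is judged then, once.
The state is a dict: "t": time; "joint_pos": joint angles; "qvel": joint speeds; "joint_efforts": joint torques, N m; "position": TCP position; "ee_rot": TCP orientation; "wrist_force": force on the tool from outside, world axes, zero at the start; "wrist_torque": the same for the moment, N m; "grip_width": opening from 0.0 (shut) to 1.0 (fully open); "grip_force": force on a finger pad.
Only numpy, scipy, OpenCV 4.12 (cv2) and the standard library are available. Lean on these libraries where they do the work, as an engineer would, in place of code of your own. Each camera call takes 0.05 s, during which the arm holds its last target. There are 200 camera calls.

TASK

Line up the silver optical rail on the dark plate: without lifting it, slide its red V-notched end up against the brass post and, keeping the notch pressed on the post, swing the rail round it until its side comes up against the tip of the stop screw in the blue block. Press it lightly home on post and screw together for a moment, but gently: the screw is preset and must not be pushed back, nor the post be pushed hard. Then let go and leave the rail lying there, notch on the post and side against the screw, with the other things undisturbed.

Things in the scene. Friction and masses are not known exactly. Their poses are not given: they have to be found in the camera images.
- rail_centre (a point): centre (half-way up) of the loose silver rail, 0.3 to 0.65 kg: a bar 32 wide, 30 high, lying on the plate. x runs along it from the notch to the plain far end, z up. The bar reaches from 110 mm before this point (apex of the V) to 125 mm beyond it. Two red prongs, 43 mm wide overall, form a 90 degree V that opens to -x and reach 129 mm before this point. Grip it across its 32 mm width.
- rail_notch (a point): the point in the mouth of the rail's V notch, half-way up, where the axis of the post lies when the notch is fully seated on the post: on the rail's centre line, 118.5 mm from rail_centre towards -x; axes as rail_centre
- post_axis (a point): point on the axis of the fixed upright brass post, 12 mm in diameter, 36 mm high above the plate; this point lies 15 mm above the plate's top. Axes as the plate's.
- post: the same brass post; origin at its foot on the plate's top
- plate: dark fixed plate 300 x 360 x 12 mm thick, origin at the centre of its underside on the table; the post stands at x +80, y -130 mm in its frame. The rail's line runs along the plate's +y from the post, to within 0.07 rad; the rail starts skewed by 0.4 to 0.7 rad, far end towards the plate's -x side, and must swing towards +x.
- stop: blue block 26 x 36 x 30 mm high on the plate, origin under its centre on the plate's top, axes as the plate's; 230 mm from the post in y, 51 mm further in x. A 10 mm steel screw with round tip passes through it to -x, 15 mm above the plate. Its tip stands 8 to 36 mm ahead of the block's face: setting not reported, find it by feel. Held by friction, it is pushed back by about 5 N.

How it is judged:
On the way, in this order (a step that is already met when the one before it is completed fails the run):
1. the notch is pressed onto the post, the rail still skewed (horizontal distance between rail_notch and post_axis below 0.003 m and contact force between rail and post above 1 N and angle between the x axis of rail_centre and the y axis of plate, either way round above 0.15 rad), for 0.1 s.
2. with the notch on the post, the rail's side presses on the stop screw (horizontal distance between rail_notch and post_axis below 0.003 m and contact force between rail and stop above 1.5 N), for 0.2 s.
At the end, for the whole second after the job is handed in: the rail lies flat and still on the plate, its notch within 3 mm of fully seated on the post and its side within 2 mm of the stop screw's tip (horizontal distance between rail_notch and post_axis below 0.003 m and y of stop_tip in the frame of rail_centre above -0.018 m and angle between the x axis of rail_centre and the y axis of plate, either way round below 0.09 rad and angle between rail_centre's own z axis and vertical below 0.03 rad and linear speed of rail below 0.005 m/s); the robot touches nothing.
It fails at once if the stop screw is pushed back by more than 1.5 mm (distance of stop_tip from where it was at the start of the episode above 0.0015 m).
It fails at once if the post is pushed with more than 30 N (contact force between rail and post above 30 N).
It fails at once if the rail is lifted off the plate (z of rail_centre in the frame of plate above 0.035 m).
It fails at once if the rail is nearly in line while its notch is off the post (angle between the x axis of rail_centre and the y axis of plate, either way round below 0.1 rad and horizontal distance between rail_notch and post_axis above 0.006 m).
It fails at once if a bystander is disturbed (distance of any of lens_ring, pedestal, driver, mug, screw_tray, lens_mount, sample_case, cleaner from where it was at the start of the episode above 0.02 m).
It also fails if it takes over 72 s, if anything falls off the work surface, if the arm or the gripper's body presses on something with over 40 N, if the wrist force passes 120 N, or if a joint passes its speed limit or range.

## Working session

There is one attempt and no reset: what is moved stays moved. The work goes in short steps, Python scripts to look and compute and a shell command to move; the robot and the scene stay as the last step left them, time stands still between calls to the robot, and variables do not carry over. Pictures are saved under pics/ and viewed, at most 10 in all, crops included, and the job is handed in when it is done.

```bash
ls; mkdir -p pics
cat > h.py <<'E'
import numpy as np, cv2
from plant import env
from scipy.spatial.transform import Rotation as R
def cam(n):
    c=env.get_calibration(n); K=np.array([[c['fx'],0,c['cx']],[0,c['fy'],c['cy']],[0,0,1.]]); D=np.array(c['distortion'],float)
    if 'mount' in c:
        o=env.observe(); T=np.eye(4); T[:3,:3]=R.from_euler('xyz',o['ee_rot']).as_matrix(); T[:3,3]=o['position']; T=T@np.array(c['mount'])
    else: T=np.array(c['world_from_camera'])
    return K,D,T
def toplane(px,C,z):
    K,D,T=C; u=cv2.undistortPoints(np.array(px,float).reshape(-1,1,2),K,D).reshape(-1,2)
    d=np.c_[u,np.ones(len(u))]@T[:3,:3].T; o=T[:3,3]
    return o+d*((z-o[2])/d[:,2])[:,None]
def shot(n,f):
    C=cam(n); im=env.get_image(n); cv2.imwrite('pics/'+f,im[...,::-1]); return im,C
E
python3 - <<'E'
from h import *
o=env.observe(); print({k:np.round(v,3).tolist() for k,v in o.items()})
for n in('scene','wrist'):
    im,C=shot(n,n+'1.png'); print(n,np.round(C[2],3).tolist(),C[0][0,0])
E
```

```text
pics
{'t': 0.0, 'joint_pos': [1.44, 0.386, 0.007, -0.001, -1.194, -0.259], 'qvel': [-0.001, 0.0, -0.001, -0.001, -0.001, 0.0], 'joint_efforts': [0.0, -39.066, 18.742, 4.22, 0.011, -0.0], 'position': [0.237, 0.578, 0.221], 'ee_rot': [3.139, -0.0, -0.39], 'wrist_force': [-0.044, -0.475, 0.245], 'wrist_torque': [-0.002, -0.016, -0.034], 'grip_force': 0.0, 'grip_width': 1.0}
scene [[-0.778, 0.484, -0.4, 0.883], [0.628, 0.588, -0.51, 0.342], [-0.012, -0.648, -0.761, 0.535], [0.0, 0.0, 0.0, 1.0]] 507.9722721337779
wrist [[-0.38, -0.889, -0.255, 0.306], [-0.925, 0.366, 0.102, 0.549], [0.002, 0.274, -0.962, 0.384], [0.0, 0.0, 0.0, 1.0]] 394.6288036387284
```

View pics/scene1.png

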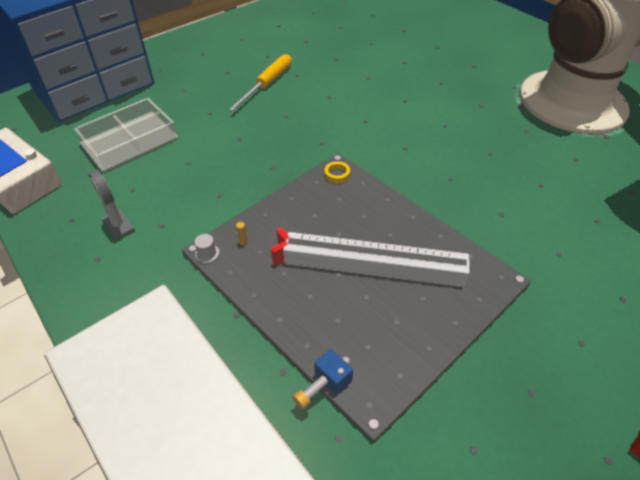

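View pics/wrist1.png

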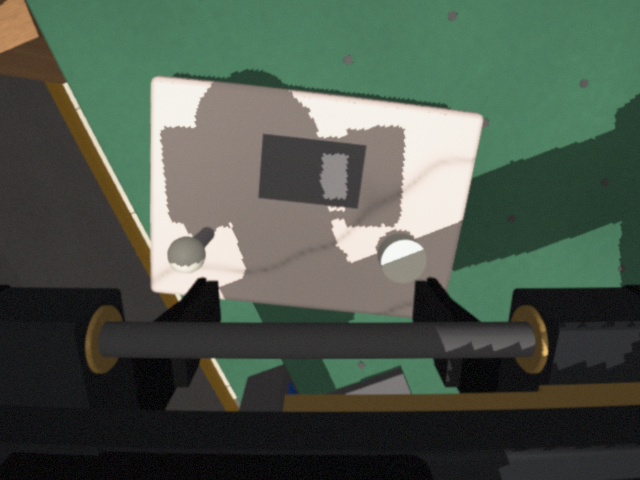

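The scene view shows the post top at about (241,225), the red notch at about (280,245), the rail's far end at about (468,258) and the stop block at about (334,365). The plate corners are at (337,157), (187,250), (375,437) and (527,282). The wrist view shows only the sample case, away from the plate.

Run:
```python
from h import *
C=cam('scene')
p=toplane([(337,157),(187,250),(375,437),(527,282)],C,.012)[:,:2]
print('corners',p.round(3).tolist(),[np.linalg.norm(p[i]-p[i-1]).round(3) for i in range(4)])
ctr=p.mean(0); y=(p[2]-p[1]+p[3]-p[0]); y/=np.linalg.norm(y); x=np.array([y[1],-y[0]])
print('plate',ctr,'yaw',np.arctan2(x[1],x[0]),'post pred',ctr+.08*x-.13*y,'stop pred',ctr+.131*x+.1*y)
print('post top',toplane([(241,225)],C,.048),'block top',toplane([(334,360)],C,.042))
im=cv2.imread('pics/scene1.png'); hsv=cv2.cvtColor(im,cv2.COLOR_BGR2HSV)
red=((hsv[...,0]<8)|(hsv[...,0]>172))&(hsv[...,1]>150)&(hsv[...,2]>80); red[:,400:]=0;red[:200]=0;red[300:]=0
ys,xs=np.nonzero(red); print('red',xs.min(),xs.max(),ys.min(),ys.max())
m=(hsv[...,1]<60)&(hsv[...,2]>150); m[:,:275]=0; m[:,480:]=0; m[:225]=0; m[300:]=0
n,l,s,c=cv2.connectedComponentsWithStats(m.astype(np.uint8)); k=1+s[1:,4].argmax(); print(s[k])
print(cv2.minAreaRect(np.argwhere(l==k)[:,::-1].astype(np.float32)))
big=cv2.resize(im[190:300,220:490],None,fx=2.9,fy=2.9,interpolation=cv2.INTER_CUBIC); cv2.imwrite('pics/crop1.png',big)
```

```text
corners [[0.463, -0.144], [0.748, -0.124], [0.724, 0.226], [0.436, 0.203]] [np.float64(0.348), np.float64(0.285), np.float64(0.351), np.float64(0.289)]
plate [0.59263072 0.04031393] yaw 0.0743295533823752 post pred [ 0.68206377 -0.08338622] stop pred [0.71584289 0.14976602]
post top [[ 0.67993589 -0.08455687  0.048     ]] block top [[0.70980829 0.14234161 0.042     ]]
red 271 287 228 264
[ 283  232  187   42 2631]
((377.03076171875, 251.7538604736328), (187.29241943359375, 20.093626022338867), 7.125016689300537)
```

View pics/crop1.png

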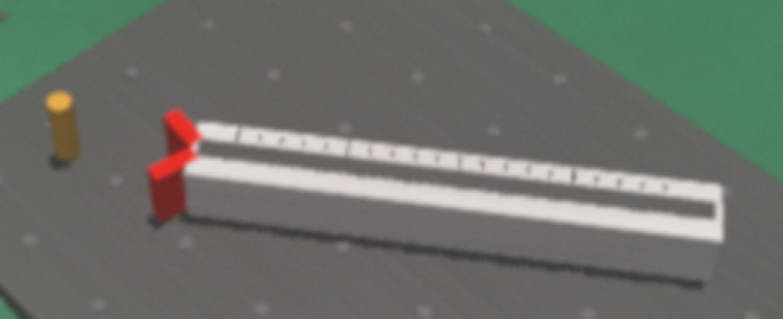

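The crop (scale 2.9) shows the post top at (59,100), the prong tips at about (172,112) and (150,168), and the far top corners at (722,186) and (722,240).

Run:
```python
from h import *
C=cam('scene')
f=lambda a:np.array(a,float)/2.9+[220,190]
q=toplane(f([(172,112),(150,168),(722,186),(722,240)]),C,.042)[:,:2]
pr=q[:2].mean(0); fe=q[2:].mean(0); d=fe-pr; L=np.linalg.norm(d); d/=L
print(q.round(3).tolist(),'L',L,'yaw',np.arctan2(d[1],d[0]))
c=(pr+.129*d+fe-.125*d)/2; n=c-.1185*d
po=np.array([.681,-.084]); print('centre',c,'notch',n,'post-notch',po-n, 'rail frame',(po-n)@d,(po-n)@[-d[1],d[0]])
o=env.observe(); print(np.linalg.norm(o['position'][:2]))
```

```text
[[0.642, -0.052], [0.669, -0.031], [0.482, 0.137], [0.505, 0.157]] L 0.24794949481020723 yaw 2.2815515818724217
centre [0.57323609 0.05430475] notch [ 0.65054624 -0.03550277] post-notch [ 0.03045376 -0.04849723] rail frame -0.05662278868965904 0.008559928120070765
0.6244587720299923
```

```bash
python3 -m pendant '[{"x":0.484,"y":0.343,"rz":27},{"x":0.484,"y":0.343,"rz":27},{"x":0.484,"y":0.343,"rz":27},{"x":0.484,"y":0.343,"rz":27},{"x":0.484,"y":0.343,"rz":27},{"x":0.484,"y":0.343,"rz":27},{"x":0.484,"y":0.343,"rz":27},{"x":0.484,"y":0.343,"rz":27},{"x":0.484,"y":0.343,"rz":27},{"x":0.484,"y":0.343,"rz":27},{"x":0.484,"y":0.343,"rz":27},{"x":0.484,"y":0.343,"rz":27}]'
python3 - <<'E'
from h import *
im,C=shot('wrist','wrist2.png'); o=env.observe(); print(o['t'],o['position'],o['ee_rot'],o['wrist_force'])
E
```

```text
0.15 [0.23730369 0.57769157 0.22168381] [ 3.13984380e+00 -1.21088214e-04 -3.89895614e-01] [ 0.26819777  0.4809727  -0.57638066]invalid input at $[0]: expected keys x, y, z, rx, ry, rz, fingers
```

View pics/wrist2.png

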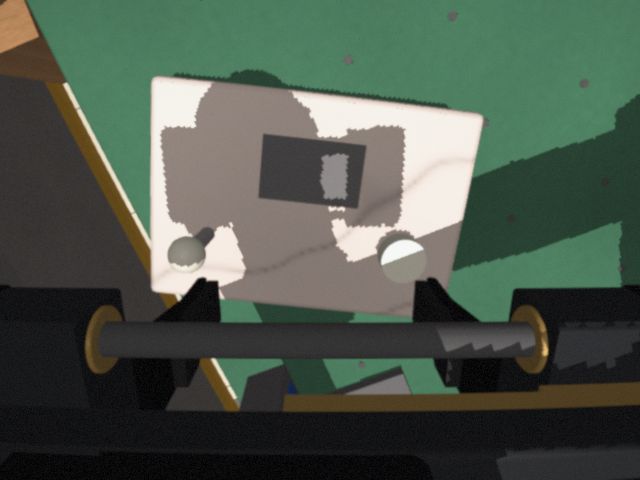

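The move was refused because every row needs all seven keys. The picture is unchanged.

```bash
python3 -m pendant '[{"x":0.484,"y":0.343,"z":0,"rx":0,"ry":0,"rz":27,"fingers":0},{"x":0.484,"y":0.343,"z":0,"rx":0,"ry":0,"rz":27,"fingers":0},{"x":0.484,"y":0.343,"z":0,"rx":0,"ry":0,"rz":27,"fingers":0},{"x":0.484,"y":0.343,"z":0,"rx":0,"ry":0,"rz":27,"fingers":0},{"x":0.484,"y":0.343,"z":0,"rx":0,"ry":0,"rz":27,"fingers":0},{"x":0.484,"y":0.343,"z":0,"rx":0,"ry":0,"rz":27,"fingers":0},{"x":0.484,"y":0.343,"z":0,"rx":0,"ry":0,"rz":27,"fingers":0},{"x":0.484,"y":0.343,"z":0,"rx":0,"ry":0,"rz":27,"fingers":0},{"x":0.484,"y":0.343,"z":0,"rx":0,"ry":0,"rz":27,"fingers":0},{"x":0.484,"y":0.343,"z":0,"rx":0,"ry":0,"rz":27,"fingers":0},{"x":0.484,"y":0.343,"z":0,"rx":0,"ry":0,"rz":27,"fingers":0},{"x":0.484,"y":0.343,"z":0,"rx":0,"ry":0,"rz":27,"fingers":0}]'
python3 - <<'E'
from h import *
im,C=shot('wrist','wrist3.png'); o=env.observe(); print(o['t'],o['position'],o['ee_rot'],o['wrist_force'])
np.save('T3.npy',C[2])
E
```

```text
t: 1.65
position: [0.5544, 0.0772, 0.2223]
ee_rot: [3.141, 0.001, -0.861]
wrist_force: [0.1, -0.5, -0.2]
grip_width: 1.002
grip_force: 0.0
1.7 [0.55431482 0.07756857 0.22241414] [ 3.14126530e+00  3.42052606e-04 -8.60145628e-01] [ 0.04740731 -0.46107705 -0.31203596]
```

View pics/wrist3.png

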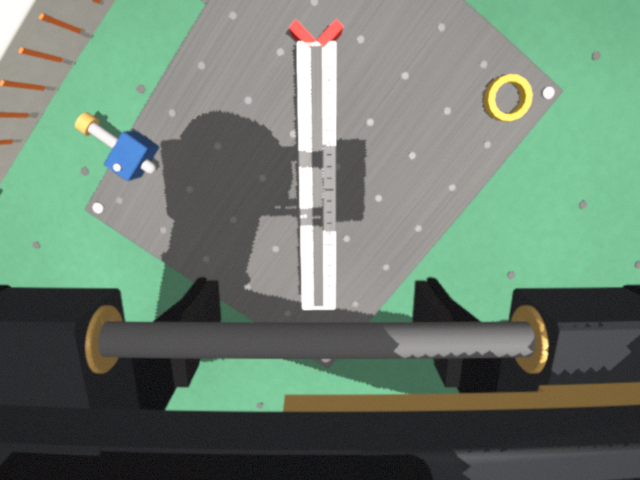

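The wrist view shows the rail's far end at (303–336, 308), its body start at row 42, the prong tips at about (293,25) and (341,25), the screw tip at about (156,167), and the block centre at about (131,154).

Run:
```python
from h import *
K,D,_=cam('wrist'); C=(K,D,np.load('T3.npy'))
im=cv2.imread('pics/wrist3.png'); h=cv2.cvtColor(im,cv2.COLOR_BGR2HSV)
w=(h[...,2]>200)&(h[...,1]<50); 
for r in(60,90,120,250,280,300):
    x=np.nonzero(w[r,280:360])[0]+280; print(r,x.min(),x.max())
c0=np.nonzero(w[:,310-4])[0]; print(c0[c0<330].max())
q=toplane([(318,60),(317.5,90),(319,280),(319.5,308.5),(316.5,25)],C,.042)[:,:2]; print(q.round(4).tolist())
d=q[4]-q[3]; print('len',np.linalg.norm(d)); d=q[3]-q[4]; d/=np.linalg.norm(d); print('yaw',np.arctan2(d[1],d[0]))
c=q[3]-.125*d; print('centre',c,'notch',c-.1185*d)
print('tip',toplane([(156,167)],C,.027),'block',toplane([(131,150)],C,.042))
```

```text
60 297 336
90 297 336
120 298 335
250 300 335
280 301 335
300 301 335
309
[[0.6353, -0.0207], [0.6205, -0.0029], [0.5104, 0.1227], [0.4909, 0.1445], [0.6533, -0.0398]]
len 0.24557188336292596
yaw 2.29286744373681
centre [0.57356508 0.05069069] notch [ 0.65188651 -0.03823627]
tip [[0.68962342 0.14065973 0.027     ]] block [[0.71105795 0.13774158 0.042     ]]
```

```bash
python3 -m pendant '[{"x":0,"y":0.002,"z":0.06,"rx":0,"ry":0,"rz":0,"fingers":0},{"x":0,"y":0.002,"z":0.12,"rx":0,"ry":0,"rz":0,"fingers":0},{"x":0,"y":0.002,"z":0.16,"rx":0,"ry":0,"rz":0,"fingers":0},{"x":0,"y":0.002,"z":0.19,"rx":0,"ry":0,"rz":0,"fingers":0},{"x":0,"y":0.002,"z":0.203,"rx":0,"ry":0,"rz":0,"fingers":0},{"x":0,"y":0.002,"z":0.203,"rx":0,"ry":0,"rz":0,"fingers":0},{"x":0,"y":0.002,"z":0.203,"rx":0,"ry":0,"rz":0,"fingers":110},{"x":0,"y":0.002,"z":0.203,"rx":0,"ry":0,"rz":0,"fingers":130},{"x":0,"y":0.002,"z":0.203,"rx":0,"ry":0,"rz":0,"fingers":150}]'
python3 -m pendant '[{"x":0,"y":0,"z":0,"rx":0,"ry":0,"rz":0,"fingers":180},{"x":0,"y":0,"z":0,"rx":0,"ry":0,"rz":0,"fingers":220},{"x":0,"y":0,"z":0,"rx":0,"ry":0,"rz":0,"fingers":255},{"x":0,"y":0,"z":0,"rx":0,"ry":0,"rz":0,"fingers":255},{"x":0,"y":0,"z":0,"rx":0,"ry":0,"rz":0,"fingers":255}]'
```

```text
t: 2.82
position: [0.5538, 0.0757, 0.0204]
ee_rot: [-3.14, -0.001, -0.861]
wrist_force: [-0.4, 0.6, 0.3]
grip_width: 0.745
grip_force: 0.0
t: 3.45
position: [0.5535, 0.0757, 0.0196]
ee_rot: [-3.141, -0.0, -0.861]
wrist_force: [0.5, 0.8, -0.5]
grip_width: 0.367
grip_force: 29.9
```

```bash
python3 -m pendant '[{"x":0.01,"y":0.002,"z":0,"rx":0,"ry":0,"rz":0,"fingers":255},{"x":0.02,"y":0.004,"z":0,"rx":0,"ry":0,"rz":0,"fingers":255},{"x":0.03,"y":0.006,"z":0,"rx":0,"ry":0,"rz":0,"fingers":255},{"x":0.038,"y":0.0075,"z":0,"rx":0,"ry":0,"rz":0,"fingers":255},{"x":0.044,"y":0.0075,"z":0,"rx":0,"ry":0,"rz":0,"fingers":255},{"x":0.044,"y":0.0075,"z":0,"rx":0,"ry":0,"rz":0,"fingers":255}]'
python3 - <<'E'
from h import *
im,C=shot('scene','scene2.png'); o=env.observe(); print(o['t'],o['position'],o['ee_rot'],o['wrist_force'],o['wrist_torque'])
cv2.imwrite('pics/crop2.png',cv2.resize(cv2.imread('pics/scene2.png')[190:290,200:330],None,fx=5,fy=5,interpolation=cv2.INTER_CUBIC))
E
```

```text
t: 4.2
position: [0.5767, 0.0363, 0.0195]
ee_rot: [3.141, -0.001, -0.861]
wrist_force: [0.9, -2.4, 0.5]
grip_width: 0.364
grip_force: 29.9
4.25 [0.57671311 0.0364342  0.01955501] [ 3.14135175e+00 -9.22061358e-04 -8.61351580e-01] [ 0.6151451  -1.89561157  0.84835126] [-0.58569492 -0.19229889 -0.05020328]
```

View pics/crop2.png

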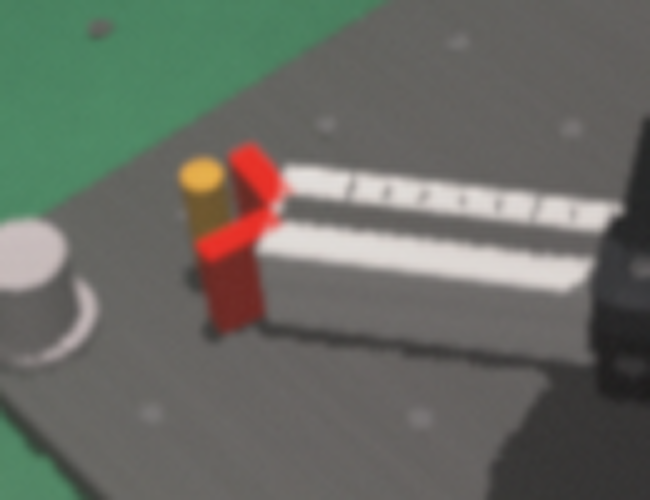

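The crop (scale 5) shows the post top at (203,175), just off the mouth of the V, with the prong tips at (240,150) and (202,250) and the apex near (284,205).

Run:
```python
from h import *
C=cam('scene'); f=lambda a:np.array(a,float)/5+[200,190]
po=toplane(f([(203,175)]),C,.048)[0,:2]; q=toplane(f([(240,150),(202,250),(284,205)]),C,.042)[:,:2]
a=-.861; X=np.array([np.cos(a),np.sin(a)]); Y=np.array([np.sin(a),-np.cos(a)])
print('post',po,[(p@X-po@X,p@Y-po@Y) for p in q])
tcp=env.observe()['position'][:2]; print('post from tcp',(po-tcp)@X,(po-tcp)@Y)
```

```text
post [ 0.6803451 -0.0848958] [(np.float64(-0.0049230111335548665), np.float64(0.01594068164181983)), (np.float64(-0.0049216482088147995), np.float64(-0.02060050683601078)), (np.float64(-0.021915391248242433), np.float64(-0.001551774318253929))]
post from tcp 0.15956298463991125 0.0004639390312882993
```

```bash
python3 -m pendant '[{"x":0.003,"y":0.001,"z":0,"rx":0,"ry":0,"rz":0,"fingers":255},{"x":0.006,"y":0.002,"z":0,"rx":0,"ry":0,"rz":0,"fingers":255},{"x":0.007,"y":0.002,"z":0,"rx":0,"ry":0,"rz":0,"fingers":255}]'
python3 -m pendant '[{"x":0.001,"y":0,"z":0,"rx":0,"ry":0,"rz":0,"fingers":255},{"x":0.001,"y":0,"z":0,"rx":0,"ry":0,"rz":0,"fingers":255}]'
python3 -m pendant '[{"x":0.001,"y":0,"z":0,"rx":0,"ry":0,"rz":0,"fingers":255},{"x":0.001,"y":0,"z":0,"rx":0,"ry":0,"rz":0,"fingers":255}]'
```

```text
t: 4.62
position: [0.5792, 0.0309, 0.0195]
ee_rot: [3.141, 0.0, -0.861]
wrist_force: [-2.7, 2.4, 1.2]
grip_width: 0.364
grip_force: 30.0
t: 4.88
position: [0.5799, 0.03, 0.0196]
ee_rot: [3.141, 0.0, -0.861]
wrist_force: [-2.3, 1.9, 1.9]
grip_width: 0.368
grip_force: 30.0
t: 5.12
position: [0.5806, 0.0292, 0.0196]
ee_rot: [3.141, 0.0, -0.861]
wrist_force: [-1.6, 2.7, 1.5]
grip_width: 0.363
grip_force: 30.0
```

```bash
for i in 1; do python3 -m pendant '[{"x":0.001,"y":0,"z":0,"rx":0,"ry":0,"rz":0,"fingers":255},{"x":0.0015,"y":0,"z":0,"rx":0,"ry":0,"rz":0,"fingers":255}]'; done
python3 -m pendant '[{"x":0.001,"y":0,"z":0,"rx":0,"ry":0,"rz":0,"fingers":255},{"x":0.001,"y":0,"z":0,"rx":0,"ry":0,"rz":0,"fingers":255}]'
python3 - <<'E'
from h import *
o=env.observe(); a=-.861; print(np.array(o['wrist_force'][:2])@[np.cos(a),np.sin(a)],np.array(o['wrist_force'][:2])@[np.sin(a),-np.cos(a)],o['wrist_torque'])
E
```

```text
t: 5.38
position: [0.5813, 0.0283, 0.0196]
ee_rot: [3.141, 0.001, -0.861]
wrist_force: [-4.8, 6.0, 3.5]
grip_width: 0.365
grip_force: 30.0
t: 5.62
position: [0.5814, 0.0281, 0.0196]
ee_rot: [3.141, 0.002, -0.862]
wrist_force: [-5.6, 6.7, 4.2]
grip_width: 0.369
grip_force: 29.9
-8.711107560242198 -0.14667710745941795 [ 1.94688657  1.52114001 -0.09407976]
```

Run:
```python
from h import *
im,C=shot('scene','scene3.png')
cv2.imwrite('pics/crop3.png',cv2.resize(im[205:270,215:300,::-1],None,fx=8,fy=8,interpolation=cv2.INTER_CUBIC))
```

```text
(no output)
```

View pics/crop3.png

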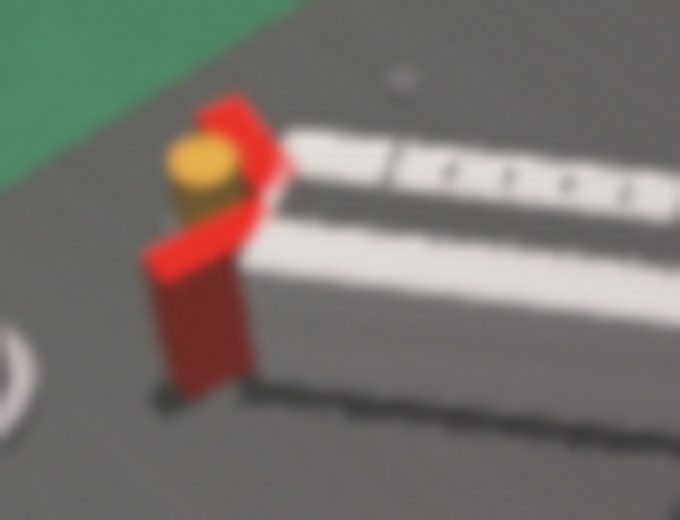

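The crop (scale 8) shows the post top at (202,160), sitting between both prongs with the apex at about (268,195), so the notch is seated. I'll start the swing.

```bash
cat > f.py <<'E'
from h import *
o=env.observe(); a=o['ee_rot'][2]; X=np.array([np.cos(a),np.sin(a)]); Y=np.array([np.sin(a),-np.cos(a)]); F=np.array(o['wrist_force'][:2])
print('Fx %.2f Fy %.2f Tz %.2f yaw %.4f'%(F@X,F@Y,o['wrist_torque'][2],a),'post est',(o['position'][:2]+.1504*X).round(4))
E
python3 f.py
python3 -m pendant '[{"x":0.0001,"y":-0.0052,"z":0,"rx":0,"ry":0,"rz":2,"fingers":255},{"x":0.0004,"y":-0.0104,"z":0,"rx":0,"ry":0,"rz":4,"fingers":255},{"x":0.0008,"y":-0.0156,"z":0,"rx":0,"ry":0,"rz":6,"fingers":255},{"x":0.0015,"y":-0.0207,"z":0,"rx":0,"ry":0,"rz":8,"fingers":255}]'
python3 f.py
```

```text
Fx -8.46 Fy -0.27 Tz -0.02 yaw -0.8616 post est [ 0.6793 -0.0861]
t: 6.18
position: [0.5974, 0.0387, 0.0196]
ee_rot: [3.137, 0.001, -1.001]
wrist_force: [-5.0, 0.1, 5.3]
grip_width: 0.366
grip_force: 30.0
Fx -2.84 Fy 4.18 Tz 0.17 yaw -1.0011 post est [ 0.6785 -0.088 ]
```

```bash
python3 -m pendant '[{"x":0.0006,"y":-0.0052,"z":0,"rx":0,"ry":0,"rz":2,"fingers":255},{"x":0.0014,"y":-0.0104,"z":0,"rx":0,"ry":0,"rz":4,"fingers":255},{"x":0.0018,"y":-0.0156,"z":0,"rx":0,"ry":0,"rz":6,"fingers":255},{"x":0.0025,"y":-0.0207,"z":0,"rx":0,"ry":0,"rz":8,"fingers":255},{"x":0.0033,"y":-0.0259,"z":0,"rx":0,"ry":0,"rz":10,"fingers":255},{"x":0.0043,"y":-0.0310,"z":0,"rx":0,"ry":0,"rz":12,"fingers":255}]'
python3 f.py
```

```text
t: 6.92
position: [0.6254, 0.0529, 0.0196]
ee_rot: [3.137, 0.001, -1.211]
wrist_force: [-6.7, 4.0, 6.4]
grip_width: 0.365
grip_force: 30.0
Fx -6.10 Fy 4.84 Tz 0.15 yaw -1.2107 post est [ 0.6784 -0.0878]
```

```bash
python3 -m pendant '[{"x":0.0001,"y":-0.0052,"z":0,"rx":0,"ry":0,"rz":2,"fingers":255},{"x":0.0004,"y":-0.0104,"z":0,"rx":0,"ry":0,"rz":4,"fingers":255},{"x":0.0008,"y":-0.0156,"z":0,"rx":0,"ry":0,"rz":6,"fingers":255},{"x":0.0015,"y":-0.0207,"z":0,"rx":0,"ry":0,"rz":8,"fingers":255},{"x":0.0023,"y":-0.0259,"z":0,"rx":0,"ry":0,"rz":10,"fingers":255},{"x":0.0033,"y":-0.0310,"z":0,"rx":0,"ry":0,"rz":12,"fingers":255}]'
python3 f.py
python3 - <<'E'
from h import *
im,C=shot('wrist','wrist4.png'); np.save('T4.npy',C[2])
E
```

```text
t: 7.68
position: [0.6559, 0.0612, 0.0196]
ee_rot: [3.138, 0.001, -1.421]
wrist_force: [-6.5, 4.3, 5.3]
grip_width: 0.367
grip_force: 30.0
Fx -5.19 Fy 5.81 Tz 0.07 yaw -1.4207 post est [ 0.6784 -0.0875]
```

View pics/wrist4.png

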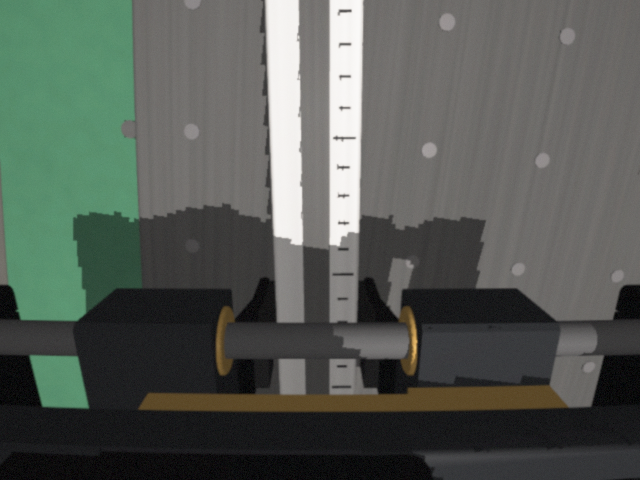

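The wrist view shows only the gripped rail running straight up the picture, with the screw out of view. From here I'll go by feel.

```bash
python3 -m pendant '[{"x":0.0,"y":-0.0026,"z":0,"rx":0,"ry":0,"rz":1,"fingers":255},{"x":0.0001,"y":-0.0052,"z":0,"rx":0,"ry":0,"rz":2,"fingers":255},{"x":0.0002,"y":-0.0078,"z":0,"rx":0,"ry":0,"rz":3,"fingers":255},{"x":0.0002,"y":-0.0078,"z":0,"rx":0,"ry":0,"rz":3,"fingers":255}]'
python3 f.py
python3 -m pendant '[{"x":0.0,"y":-0.0013,"z":0,"rx":0,"ry":0,"rz":0.5,"fingers":255},{"x":0,"y":-0.0013,"z":0,"rx":0,"ry":0,"rz":0.5,"fingers":255}]'
python3 f.py
python3 -m pendant '[{"x":0.0,"y":-0.0013,"z":0,"rx":0,"ry":0,"rz":0.5,"fingers":255},{"x":0,"y":-0.0013,"z":0,"rx":0,"ry":0,"rz":0.5,"fingers":255}]'
python3 f.py
```

```text
t: 8.22
position: [0.6641, 0.0623, 0.0196]
ee_rot: [3.139, 0.001, -1.473]
wrist_force: [-5.6, 4.4, 4.4]
grip_width: 0.363
grip_force: 29.9
Fx -4.93 Fy 5.14 Tz -0.22 yaw -1.4728 post est [ 0.6788 -0.0874]
t: 8.48
position: [0.6652, 0.0624, 0.0196]
ee_rot: [3.139, 0.001, -1.481]
wrist_force: [-6.3, 4.0, 5.9]
grip_width: 0.367
grip_force: 29.9
Fx -4.59 Fy 5.89 Tz -0.13 yaw -1.4812 post est [ 0.6786 -0.0874]
t: 8.72
position: [0.6665, 0.0625, 0.0196]
ee_rot: [3.139, 0.001, -1.49]
wrist_force: [-6.5, 4.6, 5.1]
grip_width: 0.367
grip_force: 29.9
Fx -5.15 Fy 6.08 Tz -0.10 yaw -1.4899 post est [ 0.6786 -0.0874]
```

```bash
python3 -m pendant '[{"x":0.0,"y":-0.0010,"z":0,"rx":0,"ry":0,"rz":0.4,"fingers":255},{"x":0,"y":-0.0010,"z":0,"rx":0,"ry":0,"rz":0.4,"fingers":255}]' >/dev/null; python3 f.py
python3 -m pendant '[{"x":0.0,"y":-0.0010,"z":0,"rx":0,"ry":0,"rz":0.4,"fingers":255},{"x":0,"y":-0.0010,"z":0,"rx":0,"ry":0,"rz":0.4,"fingers":255}]'>/dev/null; python3 f.py
python3 -m pendant '[{"x":0.0,"y":-0.0010,"z":0,"rx":0,"ry":0,"rz":0.4,"fingers":255},{"x":0,"y":-0.0010,"z":0,"rx":0,"ry":0,"rz":0.4,"fingers":255}]'>/dev/null; python3 f.py
```

```text
Fx -5.66 Fy 5.52 Tz -0.08 yaw -1.4968 post est [ 0.6786 -0.0874]
Fx -5.43 Fy 6.15 Tz -0.20 yaw -1.5038 post est [ 0.6786 -0.0874]
Fx -6.72 Fy 5.06 Tz -0.05 yaw -1.5107 post est [ 0.6786 -0.0874]
```

```bash
python3 -m pendant '[{"x":0.0,"y":-0.0008,"z":0,"rx":0,"ry":0,"rz":0.3,"fingers":255},{"x":0,"y":-0.0008,"z":0,"rx":0,"ry":0,"rz":0.3,"fingers":255}]' >/dev/null; python3 f.py
python3 -m pendant '[{"x":0.0,"y":-0.0008,"z":0,"rx":0,"ry":0,"rz":0.3,"fingers":255},{"x":0,"y":-0.0008,"z":0,"rx":0,"ry":0,"rz":0.3,"fingers":255}]'>/dev/null; python3 f.py
```

```text
Fx -5.32 Fy 5.40 Tz -0.06 yaw -1.5160 post est [ 0.6785 -0.0874]
Fx -6.22 Fy 5.42 Tz -0.07 yaw -1.5212 post est [ 0.6786 -0.0874]
```

Run:
```python
from h import *
im,C=shot('scene','scene4.png')
cv2.imwrite('pics/crop4.png',cv2.resize(im[290:420,250:400,::-1],None,fx=4,fy=4,interpolation=cv2.INTER_CUBIC))
```

```text
(no output)
```

View pics/crop4.png

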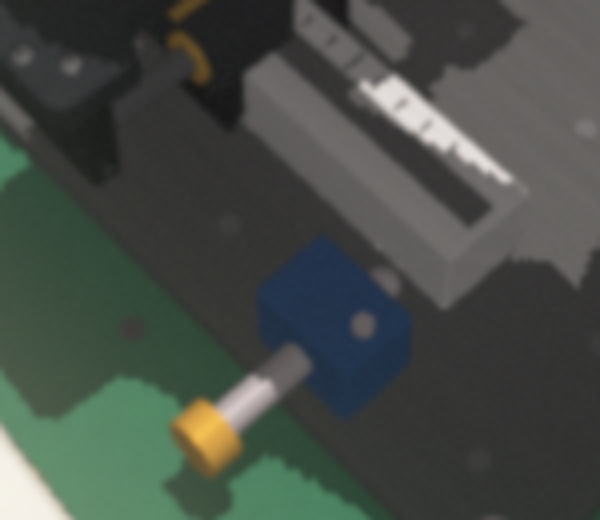

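The crop (scale 4) shows the screw tip at about (388,280), a few millimetres at most from the rail's side edge. I'll continue in small steps.

```bash
python3 -m pendant '[{"x":0.0,"y":-0.0007,"z":0,"rx":0,"ry":0,"rz":0.25,"fingers":255},{"x":0,"y":-0.0007,"z":0,"rx":0,"ry":0,"rz":0.25,"fingers":255}]' >/dev/null; python3 f.py
python3 -m pendant '[{"x":0.0,"y":-0.0007,"z":0,"rx":0,"ry":0,"rz":0.25,"fingers":255},{"x":0,"y":-0.0007,"z":0,"rx":0,"ry":0,"rz":0.25,"fingers":255}]'>/dev/null; python3 f.py
```

```text
Fx -5.39 Fy 5.45 Tz -0.12 yaw -1.5255 post est [ 0.6786 -0.0874]
Fx -5.20 Fy 5.19 Tz -0.10 yaw -1.5299 post est [ 0.6786 -0.0874]
```

```bash
python3 -m pendant '[{"x":0.0,"y":-0.0007,"z":0,"rx":0,"ry":0,"rz":0.25,"fingers":255},{"x":0,"y":-0.0007,"z":0,"rx":0,"ry":0,"rz":0.25,"fingers":255}]' >/dev/null; python3 f.py
```

```text
Fx -4.53 Fy 6.37 Tz -0.12 yaw -1.5344 post est [ 0.6786 -0.0874]
```

```bash
python3 -m pendant '[{"x":0.0,"y":-0.0007,"z":0,"rx":0,"ry":0,"rz":0.25,"fingers":255},{"x":0,"y":-0.0007,"z":0,"rx":0,"ry":0,"rz":0.25,"fingers":255}]' >/dev/null; python3 f.py
```

```text
Fx -5.04 Fy 6.04 Tz -0.09 yaw -1.5387 post est [ 0.6786 -0.0874]
```

```bash
python3 -m pendant '[{"x":0.0,"y":-0.0007,"z":0,"rx":0,"ry":0,"rz":0.25,"fingers":255},{"x":0,"y":-0.0007,"z":0,"rx":0,"ry":0,"rz":0.25,"fingers":255}]' >/dev/null; python3 f.py
```

```text
Fx -5.90 Fy 6.19 Tz -0.15 yaw -1.5431 post est [ 0.6786 -0.0874]
```

```bash
python3 -m pendant '[{"x":0.0,"y":-0.0005,"z":0,"rx":0,"ry":0,"rz":0.2,"fingers":255},{"x":0,"y":-0.0005,"z":0,"rx":0,"ry":0,"rz":0.2,"fingers":255}]' >/dev/null; python3 f.py
```

```text
Fx -6.39 Fy 5.83 Tz -0.15 yaw -1.5466 post est [ 0.6786 -0.0874]
```

```bash
python3 -m pendant '[{"x":0.0,"y":-0.0005,"z":0,"rx":0,"ry":0,"rz":0.2,"fingers":255},{"x":0,"y":-0.0005,"z":0,"rx":0,"ry":0,"rz":0.2,"fingers":255}]' >/dev/null; python3 f.py
```

```text
Fx -5.35 Fy 5.91 Tz -0.13 yaw -1.5501 post est [ 0.6786 -0.0874]
```

```bash
python3 -m pendant '[{"x":0.0,"y":-0.0005,"z":0,"rx":0,"ry":0,"rz":0.2,"fingers":255},{"x":0,"y":-0.0005,"z":0,"rx":0,"ry":0,"rz":0.2,"fingers":255}]' >/dev/null; python3 f.py
```

```text
Fx -4.70 Fy 6.43 Tz -0.04 yaw -1.5535 post est [ 0.6785 -0.0874]
```

```bash
python3 -m pendant '[{"x":0.0,"y":-0.0005,"z":0,"rx":0,"ry":0,"rz":0.2,"fingers":255},{"x":0,"y":-0.0005,"z":0,"rx":0,"ry":0,"rz":0.2,"fingers":255}]' >/dev/null; python3 f.py
```

```text
Fx -4.91 Fy 6.61 Tz 0.11 yaw -1.5561 post est [ 0.6782 -0.0874]
```

Contact is starting: Tz is rising and the yaw is lagging the command. One more small press and a hold.

```bash
python3 -m pendant '[{"x":0.0,"y":-0.0003,"z":0,"rx":0,"ry":0,"rz":0.1,"fingers":255},{"x":0,"y":-0.0003,"z":0,"rx":0,"ry":0,"rz":0.1,"fingers":255},{"x":0,"y":-0.0003,"z":0,"rx":0,"ry":0,"rz":0.1,"fingers":255}]' >/dev/null; python3 f.py
```

```text
Fx -5.17 Fy 7.45 Tz 0.19 yaw -1.5575 post est [ 0.678  -0.0874]
```

```bash
python3 -m pendant '[{"x":0.0,"y":-0.0003,"z":0,"rx":0,"ry":0,"rz":0.1,"fingers":255},{"x":0,"y":-0.0003,"z":0,"rx":0,"ry":0,"rz":0.1,"fingers":255},{"x":0,"y":-0.0003,"z":0,"rx":0,"ry":0,"rz":0.1,"fingers":255}]' >/dev/null; python3 f.py
```

```text
Fx -5.66 Fy 8.33 Tz 0.30 yaw -1.5588 post est [ 0.6779 -0.0874]
```

```bash
python3 -m pendant '[{"x":0.0,"y":-0.0003,"z":0,"rx":0,"ry":0,"rz":0.1,"fingers":255},{"x":0,"y":-0.0003,"z":0,"rx":0,"ry":0,"rz":0.1,"fingers":255},{"x":0,"y":-0.0003,"z":0,"rx":0,"ry":0,"rz":0.1,"fingers":255}]' ; python3 f.py
python3 -m pendant '[{"x":0.0,"y":0.0007,"z":0,"rx":0,"ry":0,"rz":-0.2,"fingers":255},{"x":0,"y":0.0013,"z":0,"rx":0,"ry":0,"rz":-0.3,"fingers":255},{"x":0,"y":0.0013,"z":0,"rx":0,"ry":0,"rz":-0.3,"fingers":255}]' ; python3 f.py
```

```text
t: 13.4
position: [0.6761, 0.063, 0.0197]
ee_rot: [3.136, -0.0, -1.56]
wrist_force: [-9.6, 5.8, 8.1]
grip_width: 0.36
grip_force: 30.0
Fx -5.92 Fy 9.49 Tz 0.39 yaw -1.5601 post est [ 0.6777 -0.0874]
t: 13.78
position: [0.676, 0.063, 0.0196]
ee_rot: [3.139, 0.0, -1.556]
wrist_force: [-6.3, 5.6, 5.7]
grip_width: 0.365
grip_force: 30.0
Fx -5.66 Fy 6.25 Tz 0.05 yaw -1.5561 post est [ 0.6782 -0.0873]
```

```bash
python3 -m pendant '[{"x":-0.0005,"y":0.0008,"z":0,"rx":0,"ry":0,"rz":0,"fingers":255},{"x":-0.001,"y":0.0016,"z":0,"rx":0,"ry":0,"rz":0,"fingers":255},{"x":-0.001,"y":0.0016,"z":0,"rx":0,"ry":0,"rz":0,"fingers":255}]' ; python3 f.py
```

```text
t: 14.15
position: [0.676, 0.0631, 0.0196]
ee_rot: [-3.142, -0.0, -1.556]
wrist_force: [-2.3, 2.0, 2.6]
grip_width: 0.371
grip_force: 30.0
Fx -2.01 Fy 2.25 Tz 0.10 yaw -1.5564 post est [ 0.6782 -0.0873]
```

```bash
python3 -m pendant '[{"x":-0.0004,"y":0.0007,"z":0,"rx":0,"ry":0,"rz":0,"fingers":255},{"x":-0.0004,"y":0.0007,"z":0,"rx":0,"ry":0,"rz":0,"fingers":255}]' ; python3 f.py
python3 -m pendant '[{"x":-0.0004,"y":0.0007,"z":0,"rx":0,"ry":0,"rz":0,"fingers":150},{"x":0,"y":0,"z":0,"rx":0,"ry":0,"rz":0,"fingers":120},{"x":0,"y":0,"z":0,"rx":0,"ry":0,"rz":0,"fingers":100},{"x":0,"y":0,"z":0,"rx":0,"ry":0,"rz":0,"fingers":80},{"x":0,"y":0,"z":0,"rx":0,"ry":0,"rz":0,"fingers":80}]'
```

```text
t: 14.4
position: [0.676, 0.0632, 0.0196]
ee_rot: [-3.14, -0.0, -1.556]
wrist_force: [-0.2, -2.5, 1.0]
grip_width: 0.364
grip_force: 30.0
Fx 2.48 Fy 0.19 Tz 0.14 yaw -1.5565 post est [ 0.6781 -0.0872]
t: 15.02
position: [0.6752, 0.0638, 0.0195]
ee_rot: [3.141, -0.0, -1.557]
wrist_force: [-0.2, 0.2, -0.2]
grip_width: 0.673
grip_force: 0.0
```

```bash
python3 -m pendant '[{"x":0,"y":0,"z":-0.02,"rx":0,"ry":0,"rz":0,"fingers":80},{"x":0,"y":0,"z":-0.06,"rx":0,"ry":0,"rz":0,"fingers":80},{"x":0,"y":0,"z":-0.12,"rx":0,"ry":0,"rz":0,"fingers":80},{"x":-0.05,"y":0,"z":-0.18,"rx":0,"ry":0,"rz":0,"fingers":80},{"x":-0.07,"y":0,"z":-0.2,"rx":0,"ry":0,"rz":0,"fingers":80},{"x":-0.07,"y":0,"z":-0.2,"rx":0,"ry":0,"rz":0,"fingers":80}]'
python3 - <<'E'
from h import *
im,C=shot('wrist','wrist5.png'); np.save('T5.npy',C[2])
E
```

```text
t: 15.78
position: [0.6755, 0.1363, 0.2234]
ee_rot: [-3.134, 0.003, -1.554]
wrist_force: [-1.3, 0.4, 0.1]
grip_width: 0.685
grip_force: 0.0
```

View pics/wrist5.png

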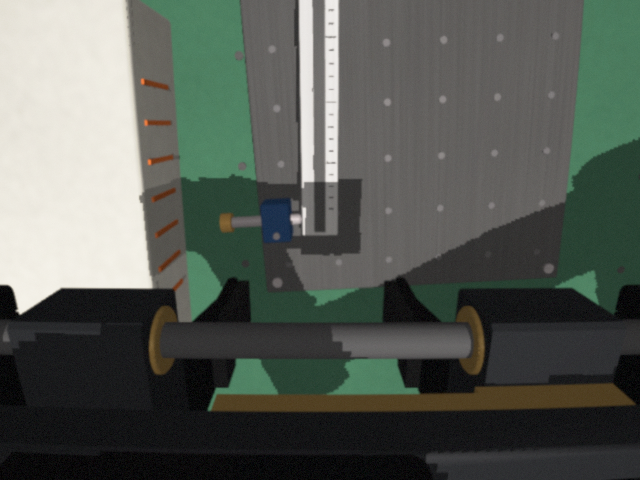

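The wrist view shows the screw tip at about (300,218) meeting the rail's left edge at column ~302. I'll check the gap and the notch by numbers.

Run:
```python
from h import *
im=cv2.imread('pics/wrist5.png'); g=cv2.cvtColor(im,cv2.COLOR_BGR2GRAY)
for r in (190,200,208,214,216,218,220,222,228): print(r,g[r,288:312].tolist())
K,D,_=cam('wrist'); C=(K,D,np.load('T5.npy')); print(C[2][:3,3])
print(toplane([(301.5,218)],C,.042),toplane([(301.5,218)],C,.027))
s,S=shot('scene','scene5.png'); h=cv2.cvtColor(s,cv2.COLOR_RGB2HSV)
red=(((h[...,0]<8)|(h[...,0]>172))&(h[...,1]>150)&(h[...,2]>150)); red[:,330:]=0;red[:190]=0;red[300:]=0
yel=(h[...,0]>12)&(h[...,0]<28)&(h[...,1]>120)&(h[...,2]>150); yel[:,300:]=0; yel[:200]=0; yel[260:]=0; yel[:,:200]=0
for n,m in(('red',red),('yel',yel)):
    p=np.argwhere(m)[:,::-1]; print(n,len(p),p.mean(0),p.min(0),p.max(0))
sub=s[212:256,222:272]; hs=h[212:256,222:272]
for r in range(0,44,1): print(''.join('R' if red[212+r,222+c] else 'Y' if yel[212+r,222+c] else 'W' if hs[r,c,1]<50 and hs[r,c,2]>170 else '.' for c in range(50)))
```

```text
190 [51, 51, 50, 48, 52, 47, 49, 51, 52, 53, 52, 52, 55, 80, 109, 120, 123, 121, 119, 118, 116, 116, 115, 117]
200 [35, 39, 61, 80, 87, 77, 74, 74, 78, 72, 67, 54, 62, 80, 107, 117, 123, 122, 120, 119, 118, 116, 120, 118]
208 [38, 33, 45, 68, 97, 100, 100, 100, 104, 100, 90, 63, 65, 117, 181, 218, 225, 202, 146, 119, 120, 114, 116, 115]
214 [39, 44, 68, 97, 110, 112, 117, 121, 123, 123, 120, 107, 89, 111, 172, 224, 232, 216, 153, 121, 119, 116, 118, 119]
216 [42, 62, 110, 155, 173, 172, 174, 174, 175, 173, 174, 166, 143, 127, 174, 221, 231, 211, 150, 125, 121, 120, 116, 115]
218 [47, 67, 131, 189, 204, 204, 207, 206, 210, 209, 205, 189, 171, 157, 175, 217, 215, 164, 127, 121, 117, 119, 117, 118]
220 [42, 55, 104, 155, 185, 203, 203, 203, 206, 203, 198, 188, 170, 152, 170, 216, 209, 149, 123, 120, 120, 117, 118, 115]
222 [44, 43, 55, 89, 132, 172, 178, 179, 177, 177, 173, 164, 143, 124, 163, 212, 208, 153, 121, 120, 121, 119, 117, 114]
228 [45, 39, 36, 41, 56, 82, 97, 103, 103, 103, 99, 97, 84, 92, 149, 209, 206, 153, 123, 120, 120, 119, 116, 119]
[0.67507511 0.06017662 0.38554317]
[[
[... 1726 characters left out ...]
.....WWWWWWWWWWW..........WWWWWWWWWWW
...................WWWWWWWWWWW..........WWWWWWWWWW
....................WWWWWWWWWWW..........WWWWWWWWW
.....................WWWWWWWWWWW..........WWWWWWWW
......................WWWWWWWWWWW..........WWWWWWW
.......................WWWWWWWWWWW..........WWWWWW
........................WWWWWWWWWWW..........WWWWW
.........................WWWWWWWWWWW..........WWWW
..........................WWWWWWWWWWW..........WWW
...........................WWWWWWWWWWW...........W
............................WWWWWWWWWWW...........
.............................WWWWWWWWWWW..........
..............................WWWWWWWWWWW.........
...............................WWWWWWWWWWW........
```

```bash
python3 -c "
from plant import env
print(env.job_done())"
```

```text
the job is handed in; nothing more can be done
None
```

The job is handed in at about 16 s of the 72 s, but the hand-in returned no verdict: the rail lies released with its notch on the post and no visible gap between its side and the screw tip, after a brief press I estimate from wrist forces at about 4.5 N on the screw (limit about 5 N) and 6 N on the post.

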